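Shift the feed selector through its zigzag gate

ROBOT

A 7-joint arm with a two-finger parallel gripper is mounted at the origin on a cart in front of the work surface, level with it; the furniture and walls round the work are solid. World frame = base frame: x ahead of the robot, y to its left, z up, the work surface at z = 0. Lengths are in m, angles in rad, forces in N, time in s.
With the tool pointing down it reaches from about 0.425 to 0.825 m from the base axis. Payload 3.6 kg.
Tool frame: the origin (TCP) lies at the very end of the fingers, on their centre line; the grasp point (between the pads) lies 19 mm behind it; z points along the fingers, y is the line along which they close (so a half turn about z gives the same grasp; the last joint's range is limited). The gripper opens to 85 mm and grips with 20 to 120 N. Pads are 22 mm wide; open, the fingers measure 114 mm over their backs; the gripper's body (76 mm by 85 mm) begins 54 mm behind the grasp point. The pads swing forward as they close: fully open they stand 13 mm farther back than shut.
Start: joints at [-1.315, 0.615, -0.013, 1.423, 0.008, 1.103, -0.04], TCP at [0.181, 0.624, 0.231] pointing down, gripper open.
Joint ranges: [-3.12, 3.12], [-0.3, 2.06], [-1.34, 1.32], [0.26, 2.42], [-1.36, 4.5], [0.01, 1.98], [-2.84, 2.84]. Speed limits (rad/s): [2.79, 2.79, 3.14, 3.14, 3.14, 3.14, 3.14].

INTERFACE

Orientations are given as a unit quaternion [w, x, y, z].
In Python, from cell import bot gives the robot as it stands. The module is installed in compiled form; this text tells all that it offers.
- The arm moves only by the tool play_rows, never from a script. Its argument "plan" is a list of rows, each a list of 3 entries, a list of its own where there are three numbers: the turn, a rotation vector about the tool's x, y, z each as a share of 5 degrees, from -1 to 1, then the shift along the tool's x, y, z each as a share of 40 mm, from -1 to 1, then the closure, from 0 (fully open) to 1 (shut). A call has 1 to 8 rows; each row shifts and turns the commanded pose from where the row before left it, along the tool's axes as they then stand; what a row does not reach is not made up. A row lasts 1/10 s, in which the tool goes at most 50 mm and 8.59 degrees, less where a joint would pass 70% of its speed; a pose out of reach is approached as far as the arm can. A call with a number of a shift or a turn outside -1 to 1 is refused whole. A call with a gripper value outside its range is refused whole. The fingers move at their own pace and stop on an object; "force" is the grip in N (left out, the last holds). Time passes only in rows, so rows that do not move let the fingers close. It gives the time, the measured TCP pose, the force, the opening and the grip force at its end, in the units of the state.
- bot.observe(): the state, without advancing time (a new reading comes with each control period).
- bot.snapshot(name): name is "scene" or "top" or "wrist"; returns a dict with "image" (420x560x3 uint8, red, green, blue), "depth" (420x560 float32, m along the optical axis (not along the pixel's ray), 0 where there is no reading), "fx", "fy", "cx", "cy" (pixels), "k1" (the pictures are not rectified: a ray, as slopes to the right and down, at radius r is drawn at 1 + k1 r^2 times it, then the intrinsics apply), "R" (3x3) and "t" (3): a world point X has camera coordinates R X + t; the wrist camera has in their place "T_tool_cam" (4x4, takes a point from camera to tool coordinates, whose origin is the TCP and whose axes are the flange's). Camera axes: x right, y down, z forward; pixel columns grow to the right and rows downward; lengths in m; the calibration is good to about 2 mm. A picture is of the moment at which its call begins: read the wrist's pose just before it.
- bot.job_done(): hands the job in; it is judged then, once.
The state is a dict: "t": time; "joints": joint angles; "qd": joint speeds; "effort": joint torques, N m; "ee_pos": TCP position; "ee_rot": TCP orientation; "force": force on the tool from outside, world axes, zero at the start; "moment": the same for the moment, N m; "width": finger opening in m; "finger_force": force on a finger pad.
Only numpy, scipy, OpenCV 4.12 (cv2) and the standard library are available. Lean on these libraries where they do the work, as an engineer would, in place of code of your own. Each camera call takes 0.05 s, during which the arm holds its last target. There are 200 camera calls.

TASK

Shift the feed selector's red lever out of its start notch (white dot), through the zigzag gate into the middle notch (yellow dot) under the yellow guard hoop, and let go so that it rests there by itself. The hoop blocks the hand, so take the lever again on the other side of the hoop and bring it on through the gate fully home into the last notch (green dot), and leave it there. Leave the two dropper bottles, the screw tin and the wood block around it standing where they are.

Things in the scene. Friction and masses are not known exactly. Their poses are not given: they have to be found in the camera images.
- selector: Grey feed selector housing fixed to the table, 100 (x) x 190 (y) x 62 mm high; origin at the centre of its underside, z up. x is the cross direction, y the travel direction; white dot at its -y end, green dot at its +y end. Its 8 mm thick aluminium top has a zigzag slot 14 mm wide, in which the lever's 10 mm stem has 2 mm play on every side.
- start_notch (a point): Start notch of the slot, on the gate's top, at x -14, y -64 mm of the selector. The slot's centre line runs, in mm (x, y): (-14, -64), across to (14, -64), along the far lane to (14, m), across to the middle notch (-14, m), along the near lane to (-14, 64), across to the last notch (14, 64). Its ends stop the stem's centre 2 mm past these points.
- jaws (a point): Middle of the gate's top (x 0, y 0). Two brass jaws, set firmly as one by a fitter, form the middle crossing there: its y, called m, lies anywhere from -7 to 7 mm and has no reading, so it must be seen or felt: the far lane ends in a wall at the jaw, which stops the stem's centre 2 mm past m.
- last_notch (a point): Last notch of the slot (x 14, y 64 mm of the selector), on the gate's top, 62 mm above the table; the near lane's end wall stops the stem's centre 2 mm past y = 64 mm, where the crossing into this notch begins.
- hoop_top (a point): Middle of the top of the fixed yellow guard hoop, a 10 mm round bar spanning the slot across x at y = 0 of the selector: legs at x = +-44 mm, underside 112 mm and top 122 mm above the table. The lever's bar passes 8 mm below it.
- bar_mid (a point): Centre of the lever's red grip bar, above the stem, 95 mm above the table. The bar is 16 mm wide (x), 124 mm long (y), 18 mm high (from 86 to 104 mm above the table); it does not turn or tilt but keeps to the selector's axes. Its underside is 24 mm above the gate's top; a collar up to 18 mm wide is round the stem under it.
- grip_a (a point): Ribbed grip at the bar's -y end, 48 mm from bar_mid, 95 mm above the table: reachable from above while the lever is between the start and the middle notch. Axes as the selector's.
- grip_b (a point): Ribbed grip at the bar's +y end, 48 mm from bar_mid, 95 mm above the table: under or close to the hoop at the start, clear of it when the lever is in the middle notch. Axes as the selector's.
- lever_travel (a joint): Lever's travel along the selector's +y, in m: 0 at the start notch, 0.064 + m at the middle notch, 0.128 at the last. A spring (20 N/m, 1.2 N at 0, 3.8 N at 0.128) draws it back towards 0; if let go in a lane the lever slides back. Inside a notch the gate's wall holds it against the spring.
- lever_cross (a joint): Lever's position across, along the selector's +x, in m: 0 at the start notch and middle notch, 0.028 at the far lane and the last notch. No spring; about 1.2 N of friction keeps it where it is left.
- green_dropper: Green dropper bottle, 25 mm diameter, 67 mm high, standing near the selector's -y end; origin under its centre.
- white_dropper: White dropper bottle, 24 mm diameter, 65 mm high, standing near the selector's -y end; origin under its centre.
- screw_tin: Small open tin of screws, 58 mm diameter, 22 mm high, near the selector's +y end; origin under its centre.
- cedar_block: Wood block, 60 x 82 x 44 mm, near the selector's +y end; origin under its centre.

How it is judged:
On the way:
1. the lever rests in the middle notch under the hoop, let go (value of joint lever_travel between 0.05 and 0.078 m and value of joint lever_cross between -0.005 and 0.012 m and contact force between the fingers and lever_cross below 0.5 N and velocity of joint lever_travel between -0.01 and 0.01 m/s), for 0.3 s.
At the end, for the whole second after the job is handed in: The lever rests in the last notch (travel within 6 mm of 0.128, across more than 0.020), let go, and both bottles, the tin and the block are within 20 mm of where they stood. On the way it was let go and rested 0.3 s in the middle notch (travel 0.050 to 0.078, across less than 0.012) (value of joint lever_travel between 0.122 and 0.134 m and value of joint lever_cross between 0.02 and 0.034 m and contact force between the fingers and lever_cross below 0.5 N and distance of each of green_dropper, white_dropper, screw_tin, cedar_block from where it was at the start of the episode below 0.02 m); the robot touches nothing.
It fails at once if the green dropper bottle knocked over or pushed more than 20 mm away (distance of green_dropper from where it was at the start of the episode above 0.02 m or angle between green_dropper's own z axis and vertical above 0.5 rad).
It fails at once if the white dropper bottle knocked over or pushed more than 20 mm away (distance of white_dropper from where it was at the start of the episode above 0.02 m or angle between white_dropper's own z axis and vertical above 0.5 rad).
It fails at once if the screw tin knocked over or pushed more than 20 mm away (distance of screw_tin from where it was at the start of the episode above 0.02 m or angle between screw_tin's own z axis and vertical above 0.5 rad).
It fails at once if the wood block knocked over or pushed more than 20 mm away (distance of cedar_block from where it was at the start of the episode above 0.02 m or angle between cedar_block's own z axis and vertical above 0.5 rad).
It also fails if it takes over 45 s, if anything falls off the work surface, if the arm or the gripper's body presses on something with over 40 N, if the wrist force passes 120 N, or if a joint passes its speed limit or range.

## Working session

There is one attempt and no reset: what is moved stays moved. The work goes in short steps, Python scripts to look and compute and a tool call to move; the robot and the scene stay as the last step left them, time stands still between calls to the robot, and variables do not carry over. Pictures are saved under pics/ and viewed, at most 10 in all, crops included, and the job is handed in when it is done.

Besides the shell and the picture viewer there is one more tool, called after "Call:" as name(argument=value, ...), one argument or row to a line, values as JSON. play_rows: Moves the arm, as the interface text tells. Shift numbers are shares of 40 mm and turn numbers shares of 5 degrees, none past 1 either way. Its arguments: {"type":"object","properties":{"plan":{"type":"array","items":{"type":"array"}},"force":{"type":"number"}},"required":["plan"]}

```bash
mkdir -p pics
cat > h.py <<'E'
import numpy as np, cv2
from cell import bot
def save(n,f):
    s=bot.snapshot(n); cv2.imwrite('pics/'+f+'.png',s['image'][:,:,::-1]); np.savez('pics/'+f+'.npz',**s); return s
def world(s,u,v,z=None):
    x=(u-s['cx'])/s['fx']; y=(v-s['cy'])/s['fy']; r=np.hypot(x,y); q=r
    for _ in range(20): q=r/(1+s['k1']*q*q)
    k=q/r if r>0 else 1
    d=np.array([x*k,y*k,1]); R=s['R'];t=s['t']
    if z is None: return R.T@(d*s['depth'][int(v),int(u)]-t)
    o=-R.T@t; w=R.T@d; return o+w*(z-o[2])/w[2]
E
python3 - <<'E'
from h import *
o=bot.observe(); print(o)
for n in('top','scene'):
    s=save(n,n+'0'); print(s['fx'],s['k1'],s['R'],s['t'])
E
```

```text
{'t': 0.0, 'joints': array([-1.31447245,  0.61589051, -0.01261299,  1.42492315,  0.00809818,
        1.10338273, -0.04038351]), 'qd': array([ 6.49004910e-04, -1.48714028e-04, -3.09893882e-06, -9.96642975e-04,
       -1.03096563e-04,  1.11775229e-03, -8.59744673e-04]), 'effort': array([-4.00175113e-04, -4.69202614e+01,  2.59229271e-01, -1.71027213e+01,
        9.93049296e-03,  9.68111737e-03, -1.53274624e-05]), 'ee_pos': array([0.18117222, 0.62343917, 0.23014875]), 'ee_rot': array([-1.61524070e-04,  1.40901578e-01,  9.90022785e-01, -1.26653739e-03]), 'force': array([ 1.53906973,  0.35087898, -0.18200559]), 'moment': array([ 0.02641371, -0.00433908,  0.02222918]), 'finger_force': 0.0, 'width': 0.08530004579830644}
477.38911761475384 0.024225324334871255 [[-0.01749853 -0.99983915 -0.00393376]
 [-0.99764749  0.01772072 -0.06622278]
 [ 0.06628184  0.0027657  -0.99779711]] [0.08221256 0.54969394 1.1296429 ]
423.13670842310546 -0.0038424907277852167 [[ 0.81481761 -0.57923605  0.0236189 ]
 [-0.31002355 -0.46981618 -0.82653382]
 [ 0.48985473  0.6661519  -0.56239132]] [-0.41202125  0.26827604  0.60611518]
```

View pics/top0.png

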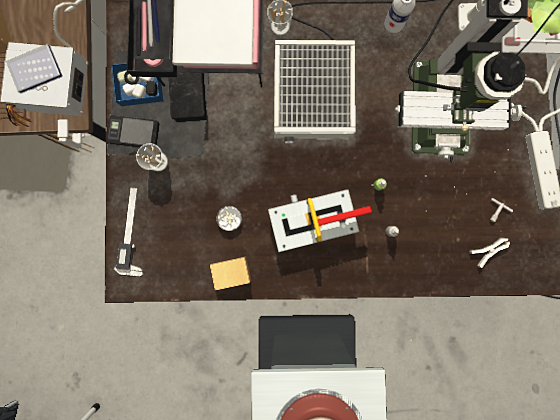

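View pics/scene0.png

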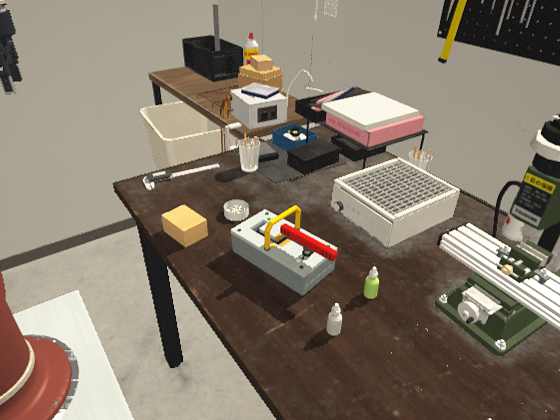

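The top view shows the selector around (315,220), with the bar running from (315,218) to (370,210). The bottles are at (380,184) and (392,231), the tin at (229,218) and the block at (230,273). I'll enlarge the selector next.

Run:
```python
import cv2
a=cv2.imread('pics/top0.png')[180:260,262:382]
cv2.imwrite('pics/c1.png',cv2.resize(a,None,fx=6.5,fy=6.5,interpolation=cv2.INTER_CUBIC))
```

```text
(no output)
```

View pics/c1.png

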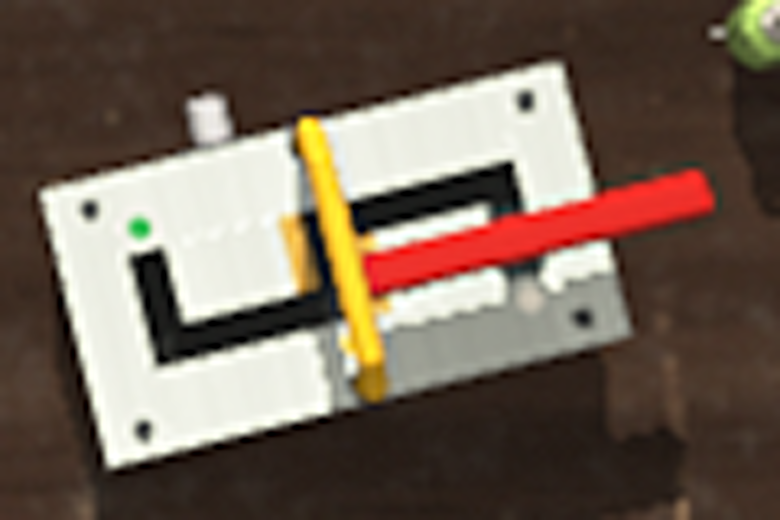

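The crop shows the plate corners at (42,190), (562,62), (632,335) and (110,468). The left edge of the brass crossing runs from about (305,220) to (318,288), and its right side is under the hoop.

```bash
cat >> h.py <<'E'
def fit(s,px):
    # corners: (+x,+y),(+x,-y),(-x,-y),(-x,+y)
    W=np.array([world(s,u,v,.062)[:2] for u,v in px]); c=W.mean(0)
    M=np.array([[.05,.095],[.05,-.095],[-.05,-.095],[-.05,.095]])
    a=np.arctan2((M[:,0]*(W-c)[:,1]-M[:,1]*(W-c)[:,0]).sum(),(M*(W-c)).sum())
    Q=np.array([[np.cos(a),-np.sin(a)],[np.sin(a),np.cos(a)]]); print('res mm',((W-c)@Q-M)*1e3)
    return c,a,Q
E
cat > m.py <<'E'
from h import *
s=np.load('pics/top0.npz')
f=lambda p:[262+(p[0]+.5)/6.5-.5,180+(p[1]+.5)/6.5-.5]
c,a,Q=fit(s,[f(p) for p in[(42,190),(562,62),(632,335),(110,468)]])
print(c,np.degrees(a))
loc=lambda w:((w[:2]-c)@Q*1e3).round(1)
for n,p,z in[('green',(140,228),.062),('lastnotchouter corner',(160,362),.062),('last top L',(133,255),.062),('last top R',(162,250),.062),('farcorner',(512,165),.062),('crossL0',(305,220),.062),('crossL1',(318,288),.062),('hoopend',(312,120),.122),('hoopend2',(372,395),.122),('barR top',(700,172),.104),('barR bot',(712,205),.104)]:
    w=world(s,*f(p),z); print(n,loc(w),w.round(4))
for n,p in[('gd',(380,184)),('wd',(392,231))]:
    print(n,world(s,*p).round(3), loc(world(s,*p)))
for n,p in[('tin',(229,218)),('blk',(230,273))]: print(n,world(s,*p).round(3),loc(world(s,*p)))
E
python3 m.py
```

```text
res mm [[ 0.59205855  0.21000078]
 [ 0.05848736 -0.50308361]
 [ 0.09576675 -0.1824805 ]
 [-0.74631266  0.47556333]]
[0.50760272 0.00526528] 12.99929545092003
green [29.  64.7] [0.5213 0.0748 0.062 ]
lastnotchouter corner [-18.8  69.3] [0.4737 0.0685 0.062 ]
last top L [20.3 69.4] [0.5118 0.0775 0.062 ]
last top R [19.6 59. ] [0.5134 0.0671 0.062 ]
farcorner [ 18.8 -69.1] [ 0.5414 -0.0578  0.062 ]
crossL0 [17.6  7.1] [0.5232 0.0161 0.062 ]
crossL1 [-6.9  8.5] [0.4989 0.012  0.062 ]
hoopend [47.8 -0. ] [0.5542 0.016  0.122 ]
hoopend2 [-46.5   3.1] [ 0.4616 -0.0021  0.122 ]
barR top [  -0.5 -125.4] [ 0.5354 -0.117   0.104 ]
barR bot [ -12.4 -126.5] [ 0.524  -0.1208  0.104 ]
gd [ 0.589 -0.152  0.057] [  43.9 -171.3]
wd [ 0.479 -0.178  0.049] [ -68.6 -171.9]
tin [0.518 0.206 0.007] [ 55.2 193.6]
blk [0.389 0.2   0.047] [-72. 217.]
```

```bash
cat > p.py <<'E'
from h import *
from scipy.spatial.transform import Rotation as Ro
C=np.array([.5076,.0053]); A=np.radians(13.0)
Q=np.array([[np.cos(A),-np.sin(A)],[np.sin(A),np.cos(A)]])
def L2W(x,y): return C+Q@np.array([x,y])/1e3
def st():
    o=bot.observe(); q=o['ee_rot']; R=Ro.from_quat([q[1],q[2],q[3],q[0]]).as_matrix()
    print('t',o['t'],'loc',((o['ee_pos'][:2]-C)@Q*1e3).round(1),'z',round(o['ee_pos'][2]*1e3,1),'w',round(o['width'],4),'ff',o['finger_force'],'Floc',(o['force'][:2]@Q).round(1),o['force'][2].round(1))
    return o,R
def go(x,y,z):
    o,R=st(); d=np.r_[L2W(x,y),z/1e3]-o['ee_pos']
    T=np.c_[np.r_[Q[:,1],0],np.r_[Q[:,0],0],[0,0,-1]]; T=min([T,T*[-1,-1,1]],key=lambda T:-np.trace(R.T@T))
    print('shift shares',(R.T@d/.04).round(2),'turn shares',(np.degrees(Ro.from_matrix(R.T@T).as_rotvec())/5).round(2))
    print('shift after turn',(T.T@d/.04).round(2))
E
python3 - <<'E'
from p import *
s=np.load('pics/top0.npz'); h=cv2.cvtColor(s['image'],cv2.COLOR_RGB2HSV)
m=((h[...,0]<6)|(h[...,0]>174))&(h[...,1]>170)&(h[...,2]>100)
m[:150]=0;m[280:]=0;m[:,:250]=0;m[:,420:]=0
v,u=np.nonzero(m); P=np.array([world(s,a,b,.104)[:2] for a,b in zip(u,v)]); l=(P-C)@Q*1e3
print(len(u),l.min(0),l.max(0))
for a in range(-125,0,20):
    k=l[(l[:,1]>a)&(l[:,1]<a+20)]; print(a,k[:,0].mean(),k[:,0].min(),k[:,0].max())
print(np.median([world(s,a,b)[2] for a,b in zip(u,v)]))
print(s['T_tool_cam'] if 'T_tool_cam' in s else '')
go(-14,-112,220); print(L2W(-14,-112))
E
```

```text
360 [ -15.31373459 -127.5064489 ] [ 1.36289824 -6.86118791]
-125 -6.849239034472726 -14.768134162866184 1.3628982379287957
-105 -6.8688972249005 -15.313734593594969 1.3513102893355795
-85 -7.086030594122648 -13.710763586137121 -0.8115764686693507
-65 -7.439124279468907 -14.79471767347831 0.7887286040133575
-45 -7.1858967348428315 -13.729691813216187 -0.8305661495910661
-25 -7.291025902425255 -13.732769319760465 -0.8465154965204023<stdin>:8: RuntimeWarning: Mean of empty slice.
  ret = ret.dtype.type(ret / rcount)
Traceback (most recent call last):
ValueError: zero-size array to reduction operation minimum which has no identity
```

Run:
```python
from p import *
print(L2W(-8,-112)); go(-8,-112,220); print('via',(np.array([.42,.5])).round(2))
o,R=st()
d=np.array([.42,.50,.25])-o['ee_pos']; T=np.c_[np.r_[Q[:,1],0],np.r_[Q[:,0],0],[0,0,-1]]
for T in(T,T*[-1,-1,1]): print(T.T@d/.04, T.T@(np.r_[L2W(-8,-112),.22]-[.42,.5,.25])/.04)
```

```text
[ 0.52499956 -0.10562906]
t 0.1 loc [-179.   675.8] z 230.2 w 0.0852 ff 0.0 Floc [0.1 0.4] 0.2
shift shares [-13.34 -15.11   0.29] turn shares [-2.000e-02  1.000e-02  1.216e+01]
shift after turn [-19.7    4.28   0.26]
via [0.42 0.5 ]
t 0.1 loc [-179.   675.8] z 230.2 w 0.0852 ff 0.0 Floc [0.1 0.4] 0.2
[-4.35209396  5.1232654  -0.49399953] [-15.34316459  -0.84821172   0.75      ]
[ 4.35209396 -5.1232654  -0.49399953] [15.34316459  0.84821172  0.75      ]
```

Call:
play_rows(
  plan=[
    [[0,0,1],[0,0,0],0],
    [[0,0,1],[0,0,0],0],
    [[0,0,1],[0,0,0],0],
    [[0,0,1],[0,0,0],0],
    [[0,0,1],[0,0,0],0],
    [[0,0,1],[0,0,0],0],
    [[0,0,1],[0,0,0],0],
    [[0,0,1],[0,0,0],0],
  ],
)

```text
t: 0.9
ee_pos: [0.1811, 0.6238, 0.2306]
ee_rot: [0.0, 0.473, 0.881, -0.001]
force: [0.0, 0.4, -0.3]
width: 0.0858
finger_force: 0.0
```

Call:
play_rows(
  plan=[
    [[0,0,1],[0,0,0],0],
    [[0,0,1],[0,0,0],0],
    [[0,0,1],[0,0,0],0],
    [[0,0,1],[0,0,0],0],
    [[0,0,0.16],[-0.7,0.8,-0.1],0],
    [[0,0,0],[-0.7,0.8,-0.1],0],
    [[0,0,0],[-0.7,0.8,-0.1],0],
    [[0,0,0],[-0.7,0.8,-0.1],0],
  ],
)

```text
t: 1.7
ee_pos: [0.3325, 0.5432, 0.2469]
ee_rot: [0.0, 0.622, 0.783, -0.001]
force: [0.0, 1.3, -0.0]
width: 0.0853
finger_force: 0.0
```

Call:
play_rows(
  plan=[
    [[0,0,0],[-0.7,0.8,-0.1],0],
    [[0,0,0],[-0.7,0.8,0],0],
    [[0,0,0],[-0.9,0,0],0],
    [[0,0,0],[-0.9,0,0],0],
    [[0,0,0],[-0.9,0,0],0],
    [[0,0,0],[-0.9,0,0],0],
    [[0,0,0],[-0.9,0,0],0],
    [[0,0,0],[-0.9,0,0],0],
  ],
)

```text
t: 2.5
ee_pos: [0.4549, 0.2921, 0.2509]
ee_rot: [-0.0, 0.622, 0.783, -0.0]
force: [0.4, -0.4, -0.9]
width: 0.0851
finger_force: 0.0
```

```bash
python3 -c "
from p import *
go(-8,-112,190)"
```

```text
t 2.5 loc [ 13.2 291.3] z 250.9 w 0.0851 ff 0.0 Floc [ 0.3 -0.5] -0.9
shift shares [-10.08  -0.53   1.53] turn shares [-0.01  0.    0.  ]
shift after turn [-10.08  -0.53   1.52]
```

Call:
play_rows(
  plan=[
    [[0,0,0],[-0.95,0,0],0],
    [[0,0,0],[-0.95,0,0],0],
    [[0,0,0],[-0.95,0,0],0],
    [[0,0,0],[-0.95,0,0],0],
    [[0,0,0],[-0.95,0,0],0],
    [[0,0,0],[-0.95,0,0],0],
    [[0,0,0],[-0.95,0,0],0],
    [[0,0,0],[-0.95,0,0],0],
  ],
)

```text
t: 3.3
ee_pos: [0.5233, -0.0039, 0.251]
ee_rot: [-0.0, 0.622, 0.783, -0.0]
force: [0.1, 0.2, 0.0]
width: 0.0857
finger_force: 0.0
```

Call:
play_rows(
  plan=[
    [[0,0,0],[-0.95,-0.2,0.3],0],
    [[0,0,0],[-0.95,-0.2,0.3],0],
    [[0,0,0],[0,0,0.3],0.4],
    [[0,0,0],[0,0,0.3],0.4],
    [[0,0,0],[0,0,0],0.4],
  ],
)

```text
t: 3.8
ee_pos: [0.5237, -0.0781, 0.2012]
ee_rot: [-0.002, 0.622, 0.783, -0.001]
force: [0.3, 0.7, -0.2]
width: 0.0513
finger_force: 0.0
```

```bash
python3 -c "
from p import *
go(-8,-112,78)
s=save('wrist','w1'); print(s['T_tool_cam'],s['fx'],s['cx'],s['cy'],s['k1'])"
```

```text
t 3.8 loc [ -3.1 -84.9] z 201.2 w 0.0513 ff 0.0 Floc [0.5 0.6] -0.2
shift shares [-0.69 -0.11  3.08] turn shares [-0.05 -0.03  0.03]
shift after turn [-0.68 -0.12  3.08]
[[ 9.72267496e-04 -9.47942629e-01 -3.18439674e-01  8.09217965e-02]
 [ 9.99999386e-01  1.09070507e-03 -1.93628286e-04  4.89510098e-04]
 [ 5.30872272e-04 -3.18439290e-01  9.47943108e-01 -1.44110361e-01]
 [ 0.00000000e+00  0.00000000e+00  0.00000000e+00  1.00000000e+00]] 360.3218896752652 267.75595285764246 202.20211918423323 -0.0965815209135525
```

View pics/w1.png

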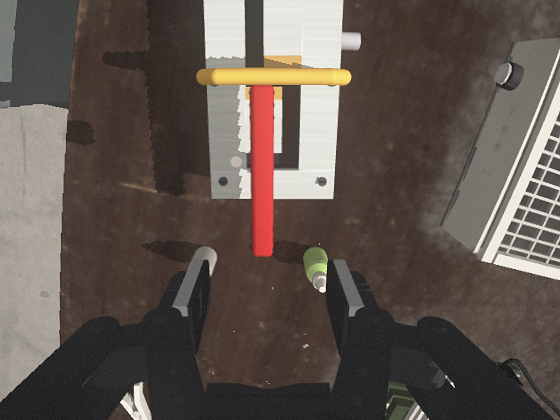

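The wrist view shows the red bar from (262,87) to (262,254), spanning columns 252–272. The hoop is at row 76 and the plate's near edge at row 198, columns 211–333.

```bash
cat >> p.py <<'E'
def wcam(f,pos,R):
    s=dict(np.load('pics/%s.npz'%f)); T=s['T_tool_cam']
    Rw=R@T[:3,:3]; tw=pos+R@T[:3,3]; s['R']=Rw.T; s['t']=-Rw.T@tw; return s
def loc(w): return ((w[:2]-C)@Q*1e3).round(1)
E
python3 - <<'E'
from p import *
o,R=st(); s=wcam('w1',o['ee_pos'],R)
for n,u,v,z in[('barL',252,250,.104),('barR',272,250,.104),('barend',262,255,.104),('bar top L',253,100,.104),('bar top R',272,100,.104),('cornerL',211,198,.062),('cornerR',333,198,.062),('hole',222,181,.062),('hole',321,181,.062),('white',236,161,.062),('slot corner',299,169,.062),('brass L far',264,57,.062),('brass R near',266,98,.062),('hoopL',205,76,.117),('hoopR',344,76,.117),('wd',210,250,.06),('gd',313,252,.06)]:
    print(n,loc(world(s,u,v,z)),world(s,u,v)[2].round(3))
E
```

```text
t 3.85 loc [ -2.3 -85. ] z 202.2 w 0.0514 ff 0.0 Floc [-0.  -0.3] -0.3
barL [ -13.6 -122.8] 0.105
barR [   1.2 -122.7] 0.104
barend [  -6.2 -126.9] 0.106
bar top L [-12.  -14.9] 0.106
bar top R [  0.4 -14.9] 0.105
cornerL [-49.3 -95.8] 0.065
cornerR [ 52.1 -95.3] 0.004
hole [-39.6 -81.2] 0.065
hole [ 41.3 -80.8] 0.067
white [-27.8 -64.5] 0.066
slot corner [ 23.  -70.8] 0.064
brass L far [-5.4 14.7] 0.064
brass R near [ -3.8 -15.2] 0.106
hoopL [-40.6   0. ] 0.119
hoopR [44.1  0.5] 0.117
wd [ -52.9 -144.6] 0.01
gd [  37.9 -146. ] 0.016
```

Call:
play_rows(
  plan=[
    [[0,0,0],[-0.67,-0.12,0.6],0.4],
    [[0,0,0],[0,0,0.6],0.4],
    [[0,0,0],[0,0,0.6],0.4],
    [[0,0,0],[0,0,0.6],0.4],
    [[0,0,0],[0,0,0.4],0.4],
    [[0,0,0],[0,0,0.2],0.4],
    [[0,0,0],[0,0,0],0.4],
  ],
  force=30,
)

```text
t: 4.55
ee_pos: [0.5264, -0.106, 0.0828]
ee_rot: [-0.001, 0.622, 0.783, -0.0]
force: [-0.1, -0.3, -0.2]
width: 0.0511
finger_force: 0.0
```

```bash
python3 -c "
from p import *
go(-7,-112,77)"
```

```text
t 4.55 loc [  -6.8 -112.7] z 82.8 w 0.0511 ff 0.0 Floc [-0.2 -0.3] -0.2
shift shares [ 0.02 -0.01  0.15] turn shares [-0.01 -0.01  0.02]
shift after turn [ 0.02 -0.01  0.15]
```

Call:
play_rows(
  plan=[
    [[0,0,0],[0,0,0.15],0.5],
    [[0,0,0],[0,0,0],0.8],
    [[0,0,0],[0,0,0],1],
    [[0,0,0],[0,0,0],1],
    [[0,0,0],[0,0,0],1],
    [[0,0,0],[0,0,0],1],
  ],
  force=30,
)

```text
t: 5.15
ee_pos: [0.5266, -0.1074, 0.0779]
ee_rot: [0.0, 0.622, 0.783, 0.0]
force: [0.3, -0.1, 3.8]
width: 0.015
finger_force: 36.0
```

```bash
python3 -c "
from p import *
st()"
```

```text
t 5.15 loc [  -6.8 -114.1] z 77.9 w 0.015 ff 35.98480582237244 Floc [ 0.3 -0.2] 3.8
```

Call:
play_rows(
  plan=[
    [[0,0,0],[0,0.1,0],1],
    [[0,0,0],[0,0.1,0],1],
    [[0,0,0],[0,0.1,0],1],
    [[0,0,0],[0,0.1,0],1],
    [[0,0,0],[0,0,0],1],
  ],
)

```text
t: 5.65
ee_pos: [0.5429, -0.1036, 0.0778]
ee_rot: [0.001, 0.622, 0.783, 0.0]
force: [-0.8, 0.9, 6.1]
width: 0.0155
finger_force: 36.1
```

```bash
python3 -c "
from p import *
st()"
```

```text
t 5.65 loc [   9.9 -114.1] z 77.8 w 0.0155 ff 36.08328938484192 Floc [-0.6  1. ] 6.1
```

Smooth so far. I'll continue until it meets the far side wall.

Call:
play_rows(
  plan=[
    [[0,0,0],[0,0.05,0],1],
    [[0,0,0],[0,0.05,0],1],
    [[0,0,0],[0,0,0],1],
  ],
)

```text
t: 5.95
ee_pos: [0.5463, -0.1028, 0.0778]
ee_rot: [0.0, 0.622, 0.783, 0.0]
force: [-0.9, 1.4, 6.0]
width: 0.0154
finger_force: 36.2
```

Call:
play_rows(
  plan=[
    [[0,0,0],[0,0.04,0],1],
    [[0,0,0],[0,0.04,0],1],
    [[0,0,0],[0,0,0],1],
  ],
)

```text
t: 6.25
ee_pos: [0.549, -0.1022, 0.0778]
ee_rot: [-0.0, 0.622, 0.783, -0.0]
force: [-1.6, 0.0, 5.8]
width: 0.0158
finger_force: 36.2
```

```bash
python3 -c "
from p import *
st()"
```

```text
t 6.25 loc [  16.1 -114. ] z 77.8 w 0.0158 ff 36.220226883888245 Floc [-1.5  0.4] 5.8
```

Call:
play_rows(
  plan=[
    [[0,0,0],[0,-0.03,0],1],
    [[0,0,0],[0.1,0,0],1],
    [[0,0,0],[0.1,0,0],1],
    [[0,0,0],[0.1,0,0],1],
    [[0,0,0],[0,0,0],1],
  ],
)

```text
t: 6.75
ee_pos: [0.546, -0.0901, 0.0778]
ee_rot: [0.001, 0.622, 0.783, 0.001]
force: [1.3, -0.6, 5.2]
width: 0.0154
finger_force: 36.2
```

```bash
python3 -c "
from p import *
st()"
```

```text
t 6.75 loc [  15.9 -101.6] z 77.8 w 0.0154 ff 36.18679940700531 Floc [ 1.1 -0.9] 5.2
```

Call:
play_rows(
  plan=[
    [[0,0,0],[0.2,0,0],1],
    [[0,0,0],[0.2,0,0],1],
    [[0,0,0],[0.2,0,0],1],
    [[0,0,0],[0.2,0,0],1],
    [[0,0,0],[0.2,0,0],1],
    [[0,0,0],[0,0,0],1],
  ],
)

```text
t: 7.35
ee_pos: [0.5366, -0.0501, 0.0778]
ee_rot: [0.0, 0.622, 0.783, 0.001]
force: [0.4, -1.2, 5.7]
width: 0.0153
finger_force: 36.3
```

```bash
python3 -c "
from p import *
st()"
```

```text
t 7.35 loc [ 15.8 -60.5] z 77.8 w 0.0153 ff 36.28949761390686 Floc [ 0.1 -1.2] 5.7
```

Now I creep forward to feel the jaw wall.

Call:
play_rows(
  plan=[
    [[0,0,0],[0.1,0,0],1],
    [[0,0,0],[0.1,0,0],1],
    [[0,0,0],[0,0,0],1],
  ],
)

```text
t: 7.65
ee_pos: [0.535, -0.0433, 0.0779]
ee_rot: [0.001, 0.622, 0.783, 0.0]
force: [2.1, -1.8, 7.1]
width: 0.0152
finger_force: 36.3
```

Call:
play_rows(
  plan=[
    [[0,0,0],[0.05,0,0],1],
    [[0,0,0],[0,0,0],1],
  ],
)

```text
t: 7.85
ee_pos: [0.5346, -0.0419, 0.0779]
ee_rot: [0.001, 0.622, 0.783, 0.0]
force: [0.7, -2.2, 6.0]
width: 0.015
finger_force: 36.3
```

Call:
play_rows(
  plan=[
    [[0,0,0],[0.05,0,0],1],
    [[0,0,0],[0,0,0],1],
  ],
)

```text
t: 8.05
ee_pos: [0.5342, -0.04, 0.0779]
ee_rot: [0.001, 0.622, 0.783, 0.0]
force: [0.7, -1.9, 6.7]
width: 0.0152
finger_force: 36.3
```

```bash
python3 -c "
from p import *
st()"
```

```text
t 8.05 loc [ 15.7 -50.1] z 77.9 w 0.0152 ff 36.25390112400055 Floc [ 0.2 -2. ] 6.7
```

Call:
play_rows(
  plan=[
    [[0,0,0],[0.05,0,0],1],
    [[0,0,0],[0,0,0],1],
  ],
)

```text
t: 8.25
ee_pos: [0.5337, -0.0381, 0.0779]
ee_rot: [0.001, 0.622, 0.783, 0.0]
force: [2.6, -1.9, 6.2]
width: 0.0156
finger_force: 36.3
```

Call:
play_rows(
  plan=[
    [[0,0,0],[0.05,0,0],1],
    [[0,0,0],[0,0,0],1],
  ],
)

```text
t: 8.45
ee_pos: [0.5333, -0.0361, 0.0779]
ee_rot: [0.001, 0.622, 0.783, 0.0]
force: [1.8, -2.7, 5.4]
width: 0.0154
finger_force: 36.3
```

Call:
play_rows(
  plan=[
    [[0,0,0],[0.03,0,0],1],
    [[0,0,0],[0,0,0],1],
  ],
)

```text
t: 8.65
ee_pos: [0.533, -0.0352, 0.0779]
ee_rot: [0.001, 0.623, 0.783, 0.0]
force: [1.4, -2.5, 5.7]
width: 0.0152
finger_force: 36.3
```

```bash
python3 -c "
from p import *
st()"
```

```text
t 8.65 loc [ 15.7 -45.2] z 77.9 w 0.0152 ff 36.25417649745941 Floc [ 0.8 -2.7] 5.7
```

Call:
play_rows(
  plan=[
    [[0,0,0],[0.03,0,0],1],
    [[0,0,0],[0,0,0],1],
  ],
)

```text
t: 8.85
ee_pos: [0.533, -0.0351, 0.0779]
ee_rot: [0.002, 0.623, 0.782, -0.0]
force: [2.9, -3.4, 5.3]
width: 0.0154
finger_force: 36.1
```

Call:
play_rows(
  plan=[
    [[0,0,0],[0.03,0,0],1],
    [[0,0,0],[0,0,0],1],
  ],
)

```text
t: 9.05
ee_pos: [0.533, -0.035, 0.078]
ee_rot: [0.003, 0.623, 0.782, -0.0]
force: [2.1, -6.5, 5.0]
width: 0.0157
finger_force: 36.1
```

Call:
play_rows(
  plan=[
    [[0,0,0],[0.03,0,0],1],
    [[0,0,0],[0,0,0],1],
  ],
)

```text
t: 9.25
ee_pos: [0.533, -0.035, 0.078]
ee_rot: [0.003, 0.623, 0.782, -0.001]
force: [2.4, -6.8, 3.9]
width: 0.0154
finger_force: 36.0
```

```bash
python3 -c "
from p import *
st()"
```

```text
t 9.25 loc [ 15.7 -44.9] z 78.0 w 0.0154 ff 35.99405765533447 Floc [ 0.8 -7.2] 3.9
```

Call:
play_rows(
  plan=[
    [[0,0,0],[-0.13,0,0],1],
    [[0,0,0],[0,0,0],1],
    [[0,0,0],[0,-0.1,0],1],
    [[0,0,0],[0,-0.1,0],1],
    [[0,0,0],[0,0,0],1],
  ],
)

```text
t: 9.75
ee_pos: [0.5251, -0.0389, 0.0779]
ee_rot: [0.001, 0.623, 0.782, 0.0]
force: [0.9, -2.1, 6.5]
width: 0.0154
finger_force: 36.3
```

```bash
python3 -c "
from p import *
st()"
```

```text
t 9.75 loc [  7.1 -47. ] z 77.9 w 0.0154 ff 36.312711238861084 Floc [ 0.4 -2.2] 6.5
```

In the crossing.

Call:
play_rows(
  plan=[
    [[0,0,0],[0,-0.1,0],1],
    [[0,0,0],[0,-0.1,0],1],
    [[0,0,0],[0,-0.1,0],1],
    [[0,0,0],[0,-0.1,0],1],
    [[0,0,0],[0,-0.05,0],1],
    [[0,0,0],[0,-0.04,0],1],
    [[0,0,0],[0,0,0],1],
  ],
)

```text
t: 10.45
ee_pos: [0.5064, -0.0432, 0.0779]
ee_rot: [0.001, 0.623, 0.783, 0.0]
force: [1.6, -2.8, 6.0]
width: 0.0151
finger_force: 36.3
```

Call:
play_rows(
  plan=[
    [[0,0,0],[0,-0.04,0],1],
    [[0,0,0],[0,0,0],1],
  ],
)

```text
t: 10.65
ee_pos: [0.505, -0.0435, 0.0779]
ee_rot: [0.001, 0.623, 0.783, 0.0]
force: [1.5, -2.4, 6.0]
width: 0.0155
finger_force: 36.3
```

```bash
python3 -c "
from p import *
st()"
```

```text
t 10.65 loc [-13.5 -46.9] z 77.9 w 0.0155 ff 36.2630957365036 Floc [ 0.9 -2.7] 6.0
```

Call:
play_rows(
  plan=[
    [[0,0,0],[0,-0.04,0],1],
    [[0,0,0],[0,0,0],1],
  ],
)

```text
t: 10.85
ee_pos: [0.5035, -0.0438, 0.0779]
ee_rot: [0.001, 0.623, 0.783, 0.0]
force: [1.1, -1.9, 7.2]
width: 0.0153
finger_force: 36.3
```

Call:
play_rows(
  plan=[
    [[0,0,0],[0,-0.04,0],1],
    [[0,0,0],[0,0,0],1],
  ],
)

```text
t: 11.05
ee_pos: [0.5024, -0.0441, 0.0779]
ee_rot: [0.002, 0.623, 0.783, 0.001]
force: [2.3, -2.9, 5.8]
width: 0.0152
finger_force: 36.2
```

```bash
python3 -c "
from p import *
st()"
```

```text
t 11.05 loc [-16.2 -46.9] z 77.9 w 0.0152 ff 36.18124723434448 Floc [ 1.6 -3.3] 5.8
```

Call:
play_rows(
  plan=[
    [[0,0,0],[-0.04,0.02,0],1],
    [[0,0,0],[0,0,0],1],
    [[0,0,0],[0,0,0],0.6],
    [[0,0,0],[0,0,0],0.4],
    [[0,0,0],[0,0,0],0.4],
    [[0,0,0],[0,0,0],0.4],
    [[0,0,0],[0,0,0],0.4],
    [[0,0,0],[0,0,0],0.4],
  ],
)

```text
t: 11.85
ee_pos: [0.502, -0.0451, 0.0772]
ee_rot: [-0.0, 0.623, 0.783, -0.0]
force: [0.3, -0.3, 0.5]
width: 0.0509
finger_force: 0.0
```

Call:
play_rows(
  plan=[
    [[0,0,0],[0,0,-0.6],0.4],
    [[0,0,0],[0,0,-0.9],0.4],
    [[0,0,0],[0,0,-0.9],0.4],
    [[0,0,0],[0,0,-0.6],0.4],
    [[0,0,0],[0,0,0],0.4],
  ],
)

```text
t: 12.35
ee_pos: [0.5044, -0.0457, 0.2007]
ee_rot: [0.003, 0.623, 0.783, 0.002]
force: [0.9, -0.3, -0.1]
width: 0.0511
finger_force: 0.0
```

Run:
```python
from p import *
o,R=st()
s=save('wrist','w2'); o,R=st(); go(-15,50,200)
t=save('top','top1')['image'][170:270,250:390]
t=cv2.resize(t,None,fx=4,fy=4,interpolation=cv2.INTER_CUBIC)[:,:,::-1]
cv2.imwrite('pics/c2.png',np.vstack([t[:400],]) )
h=cv2.cvtColor(np.load('pics/top1.npz')['image'],cv2.COLOR_RGB2HSV)
```

```text
t 12.35 loc [-14.6 -49. ] z 200.7 w 0.0511 ff 0.0 Floc [ 0.9 -0.5] -0.1
t 12.4 loc [-15.9 -48.2] z 198.7 w 0.0513 ff 0.0 Floc [ 0.7 -0.2] 0.0
t 12.4 loc [-15.9 -48.2] z 198.7 w 0.0513 ff 0.0 Floc [ 0.7 -0.2] 0.0
shift shares [ 2.46  0.02 -0.03] turn shares [0.04 0.01 0.  ]
shift after turn [ 2.46  0.02 -0.03]
```

View pics/w2.png

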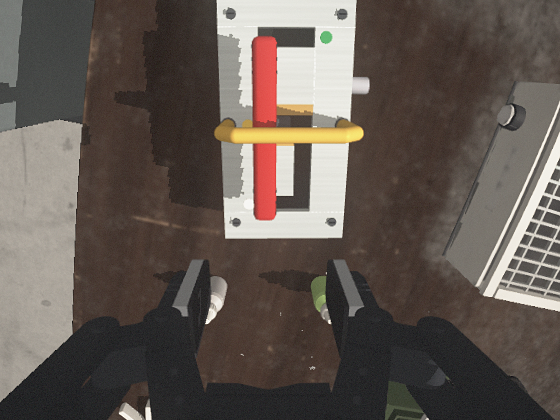

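The bar now lies under the hoop from (264,38) to (264,218), over the near lane, and it is at rest with the fingers off. I'll measure it.

Run:
```python
from p import *
o,R=st(); s=wcam('w2',o['ee_pos'],R)
for p in[(253,210),(276,210),(264,219),(254,60),(276,60),(265,37)]: print(loc(world(s,*p,.104)))
go(-15,47,200)
```

```text
t 12.45 loc [-16.9 -47.7] z 197.3 w 0.051 ff 0.0 Floc [ 1.  -0.1] -0.6
[-26.7 -52.3]
[-10.6 -52.3]
[-19.  -59.1]
[-25.   46.8]
[-11.4  46.8]
[-18.2  60.4]
t 12.45 loc [-16.9 -47.7] z 197.3 w 0.051 ff 0.0 Floc [ 1.  -0.1] -0.6
shift shares [ 2.37  0.05 -0.07] turn shares [ 0. -0.  0.]
shift after turn [ 2.37  0.05 -0.07]
```

Call:
play_rows(
  plan=[
    [[0,0,0],[0.8,0,0],0.4],
    [[0,0,0],[0.8,0,0],0.4],
    [[0,0,0],[0.82,0.02,0],0.4],
    [[0,0,0],[0,0,0.6],0.4],
    [[0,0,0],[0,0,0.7],0.4],
    [[0,0,0],[0,0,0],0.4],
  ],
)

```text
t: 13.05
ee_pos: [0.4772, 0.0495, 0.1413]
ee_rot: [-0.004, 0.622, 0.783, -0.004]
force: [0.7, 0.5, 0.2]
width: 0.051
finger_force: 0.0
```

```bash
python3 -c "
from p import *
go(-15.5,48.5,78)"
```

```text
t 13.05 loc [-19.6  49.9] z 141.3 w 0.051 ff 0.0 Floc [0.8 0.3] 0.2
shift shares [-0.04  0.12  1.58] turn shares [-0.13 -0.01  0.01]
shift after turn [-0.04  0.1   1.58]
```

Call:
play_rows(
  plan=[
    [[0,0,0],[0,0,0.1],0.4],
    [[0,0,0],[0,0,0],0.4],
    [[0,0,0],[0,0,0],0.4],
  ],
)

```text
t: 13.35
ee_pos: [0.4817, 0.049, 0.142]
ee_rot: [0.001, 0.623, 0.782, 0.001]
force: [0.5, 0.4, -2.0]
width: 0.0515
finger_force: 0.0
```

```bash
python3 -c "
from p import *
go(-15.5,48.5,78)"
```

```text
t 13.35 loc [-15.4  48.4] z 142.0 w 0.0515 ff 0.0 Floc [0.6 0.3] -2.0
shift shares [ 0.   -0.01  1.6 ] turn shares [ 0.02  0.   -0.01]
shift after turn [ 0.  -0.   1.6]
```

Call:
play_rows(
  plan=[
    [[0,0,0],[0,0,0.5],0.4],
    [[0,0,0],[0,0,0.5],0.4],
    [[0,0,0],[0,0,0.4],0.4],
    [[0,0,0],[0,0,0.2],0.4],
    [[0,0,0],[0,0,0],0.4],
    [[0,0,0],[0,0,0],0.4],
  ],
)

```text
t: 13.95
ee_pos: [0.4818, 0.0492, 0.078]
ee_rot: [0.001, 0.623, 0.783, 0.0]
force: [0.7, -0.9, 0.8]
width: 0.0513
finger_force: 0.0
```

Call:
play_rows(
  plan=[
    [[0,0,0],[0,0,0],0.6],
    [[0,0,0],[0,0,0],0.8],
    [[0,0,0],[0,0,0],1],
    [[0,0,0],[0,0,0],1],
    [[0,0,0],[0,0,0],1],
    [[0,0,0],[0,0,0],1],
  ],
  force=30,
)

```text
t: 14.55
ee_pos: [0.4815, 0.0494, 0.0779]
ee_rot: [0.0, 0.622, 0.783, 0.0]
force: [-0.1, 0.2, 5.4]
width: 0.0155
finger_force: 32.9
```

```bash
python3 -c "
from p import *
st()"
```

```text
t 14.55 loc [-15.6  48.9] z 77.9 w 0.0155 ff 32.851091623306274 Floc [-0.1  0.2] 5.4
```

Call:
play_rows(
  plan=[
    [[0,0,0],[0,0.02,0],1],
    [[0,0,0],[0.1,0,0],1],
    [[0,0,0],[0.1,0,0],1],
    [[0,0,0],[0.1,0,0],1],
    [[0,0,0],[0,0,0],1],
  ],
)

```text
t: 15.05
ee_pos: [0.4797, 0.0606, 0.0779]
ee_rot: [0.001, 0.623, 0.783, 0.0]
force: [0.1, -3.5, 6.6]
width: 0.0154
finger_force: 33.0
```

```bash
python3 -c "
from p import *
st()"
```

```text
t 15.05 loc [-14.7  60.2] z 77.9 w 0.0154 ff 32.96318292617798 Floc [-0.7 -3.4] 6.6
```

Call:
play_rows(
  plan=[
    [[0,0,0],[0.2,0,0],1],
    [[0,0,0],[0.2,0,0],1],
    [[0,0,0],[0.2,0,0],1],
    [[0,0,0],[0.2,0,0],1],
    [[0,0,0],[0.2,0,0],1],
    [[0,0,0],[0.1,0,0],1],
    [[0,0,0],[0,0,0],1],
  ],
)

```text
t: 15.75
ee_pos: [0.4697, 0.1042, 0.0779]
ee_rot: [0.001, 0.622, 0.783, 0.0]
force: [-1.2, -3.0, 6.6]
width: 0.0152
finger_force: 33.1
```

Call:
play_rows(
  plan=[
    [[0,0,0],[0.1,0,0],1],
    [[0,0,0],[0,0,0],1],
  ],
)

```text
t: 15.95
ee_pos: [0.4689, 0.1077, 0.0778]
ee_rot: [0.001, 0.623, 0.783, 0.0]
force: [-0.0, -2.7, 6.3]
width: 0.0156
finger_force: 33.1
```

```bash
python3 -c "
from p import *
st()"
```

```text
t 15.95 loc [-14.7 108.5] z 77.8 w 0.0156 ff 33.11945915222168 Floc [-0.6 -2.6] 6.3
```

Creep to the end wall.

Call:
play_rows(
  plan=[
    [[0,0,0],[0.05,0,0],1],
    [[0,0,0],[0,0,0],1],
  ],
)

```text
t: 16.15
ee_pos: [0.4685, 0.1093, 0.0778]
ee_rot: [0.001, 0.623, 0.782, 0.0]
force: [0.1, -2.9, 6.5]
width: 0.0159
finger_force: 33.1
```

Call:
play_rows(
  plan=[
    [[0,0,0],[0.05,0,0],1],
    [[0,0,0],[0,0,0],1],
  ],
)

```text
t: 16.35
ee_pos: [0.468, 0.1112, 0.0778]
ee_rot: [0.001, 0.623, 0.782, 0.0]
force: [-0.2, -3.1, 6.7]
width: 0.0154
finger_force: 33.1
```

Call:
play_rows(
  plan=[
    [[0,0,0],[0.05,0,0],1],
    [[0,0,0],[0,0,0],1],
  ],
)

```text
t: 16.55
ee_pos: [0.4676, 0.1131, 0.0778]
ee_rot: [0.001, 0.623, 0.782, 0.0]
force: [-0.5, -4.5, 7.0]
width: 0.0157
finger_force: 33.1
```

```bash
python3 -c "
from p import *
st()"
```

```text
t 16.55 loc [-14.7 114. ] z 77.8 w 0.0157 ff 33.09527277946472 Floc [-1.5 -4.3] 7.0
```

Call:
play_rows(
  plan=[
    [[0,0,0],[0.04,0,0],1],
    [[0,0,0],[0,0,0],1],
  ],
)

```text
t: 16.75
ee_pos: [0.4673, 0.1146, 0.0778]
ee_rot: [0.001, 0.623, 0.782, 0.0]
force: [0.0, -3.2, 6.2]
width: 0.0157
finger_force: 33.1
```

Call:
play_rows(
  plan=[
    [[0,0,0],[0.04,0,0],1],
    [[0,0,0],[0,0,0],1],
  ],
)

```text
t: 16.95
ee_pos: [0.4671, 0.1156, 0.0778]
ee_rot: [0.001, 0.623, 0.782, -0.0]
force: [-0.1, -4.1, 6.3]
width: 0.0152
finger_force: 33.1
```

```bash
python3 -c "
from p import *
st()"
```

```text
t 16.95 loc [-14.7 116.6] z 77.8 w 0.0152 ff 33.07159423828125 Floc [-1. -4.] 6.3
```

Call:
play_rows(
  plan=[
    [[0,0,0],[0.04,0,0],1],
    [[0,0,0],[0,0,0],1],
  ],
)

```text
t: 17.15
ee_pos: [0.467, 0.1157, 0.0778]
ee_rot: [0.002, 0.623, 0.782, -0.001]
force: [1.0, -7.0, 6.3]
width: 0.0158
finger_force: 33.0
```

Call:
play_rows(
  plan=[
    [[0,0,0],[0.03,0,0],1],
    [[0,0,0],[0,0,0],1],
  ],
)

```text
t: 17.35
ee_pos: [0.467, 0.1158, 0.0778]
ee_rot: [0.003, 0.624, 0.782, -0.001]
force: [0.5, -8.8, 5.5]
width: 0.0156
finger_force: 32.9
```

```bash
python3 -c "
from p import *
st()"
```

```text
t 17.35 loc [-14.7 116.8] z 77.8 w 0.0156 ff 32.89063811302185 Floc [-1.4 -8.7] 5.5
```

Call:
play_rows(
  plan=[
    [[0,0,0],[-0.12,0,0],1],
    [[0,0,0],[0,0,0],1],
    [[0,0,0],[0,0.1,0],1],
    [[0,0,0],[0,0.1,0],1],
    [[0,0,0],[0,0,0],1],
  ],
)

```text
t: 17.85
ee_pos: [0.4758, 0.1158, 0.0778]
ee_rot: [0.001, 0.623, 0.782, 0.0]
force: [1.5, -4.1, 6.3]
width: 0.0155
finger_force: 32.9
```

```bash
python3 -c "
from p import *
st()"
```

```text
t 17.85 loc [ -6.1 114.8] z 77.8 w 0.0155 ff 32.930699586868286 Floc [ 0.5 -4.3] 6.3
```

Call:
play_rows(
  plan=[
    [[0,0,0],[0,0.1,0],1],
    [[0,0,0],[0,0.1,0],1],
    [[0,0,0],[0,0.1,0],1],
    [[0,0,0],[0,0.1,0],1],
    [[0,0,0],[0,0.08,0],1],
    [[0,0,0],[0,0.04,0],1],
    [[0,0,0],[0,0,0],1],
  ],
)

```text
t: 18.55
ee_pos: [0.4957, 0.1204, 0.0778]
ee_rot: [0.001, 0.623, 0.782, -0.0]
force: [-0.8, -3.9, 5.7]
width: 0.0157
finger_force: 33.0
```

Call:
play_rows(
  plan=[
    [[0,0,0],[0,0.03,0],1],
    [[0,0,0],[0,0,0],1],
  ],
)

```text
t: 18.75
ee_pos: [0.4966, 0.1206, 0.0778]
ee_rot: [0.001, 0.623, 0.782, -0.0]
force: [0.8, -4.4, 5.9]
width: 0.0157
finger_force: 33.0
```

```bash
python3 -c "
from p import *
st()"
```

```text
t 18.75 loc [ 15.3 114.8] z 77.8 w 0.0157 ff 32.97312140464783 Floc [-0.2 -4.5] 5.9
```

Lever is at the last notch. I'll ease back slightly against the holding wall, open and lift.

Call:
play_rows(
  plan=[
    [[0,0,0],[-0.03,0,0],1],
    [[0,0,0],[0,0,0],1],
    [[0,0,0],[0,0,0],0.6],
    [[0,0,0],[0,0,0],0.4],
    [[0,0,0],[0,0,0],0.4],
    [[0,0,0],[0,0,0],0.4],
    [[0,0,0],[0,0,0],0.4],
    [[0,0,0],[0,0,0],0.4],
  ],
)

```text
t: 19.55
ee_pos: [0.4962, 0.1207, 0.0772]
ee_rot: [-0.0, 0.622, 0.783, -0.0]
force: [0.1, 0.1, -0.3]
width: 0.0516
finger_force: 0.0
```

Call:
play_rows(
  plan=[
    [[0,0,0],[0,0,-0.6],0.4],
    [[0,0,0],[0,0,-0.9],0.4],
    [[0,0,0],[0,0,-0.9],0.4],
    [[0,0,0],[0,0,-0.9],0.4],
    [[0,0,0],[0,0,0],0.4],
    [[0,0,0],[0,0,0],0.4],
    [[0,0,0],[0,0,0],0.4],
    [[0,0,0],[0,0,0],0.4],
  ],
)

```text
t: 20.35
ee_pos: [0.4953, 0.1204, 0.2079]
ee_rot: [-0.001, 0.623, 0.783, -0.001]
force: [-0.5, 0.4, -0.4]
width: 0.0514
finger_force: 0.0
```

Run:
```python
from p import *
o,R=st(); save('wrist','w3'); s=wcam('w3',o['ee_pos'],R); 
h=cv2.cvtColor(s['image'],cv2.COLOR_RGB2HSV)
m=(((h[...,0]<6)|(h[...,0]>174))&(h[...,1]>170)&(h[...,2]>100)).astype(np.uint8)
n,l,S,c=cv2.connectedComponentsWithStats(m); b=1+S[1:,4].argmax(); print(S[b],loc(world(s,*c[b],.104)))
x,y,w,hh,_=S[b]; print(loc(world(s,x+w/2,y,.104)),loc(world(s,x+w/2,y+hh,.104)))
save('scene','scene1')
```

```text
t 20.35 loc [ 13.9 115. ] z 207.9 w 0.0514 ff 0.0 Floc [-0.4  0.5] -0.4
[261 185  20  45 447] [ 16.2 112.7]
[ 16.4 125.5] [16.5 90.7]
```

View pics/w3.png

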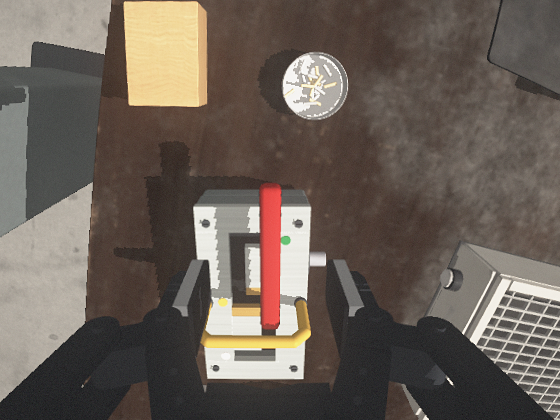

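View pics/scene1.png

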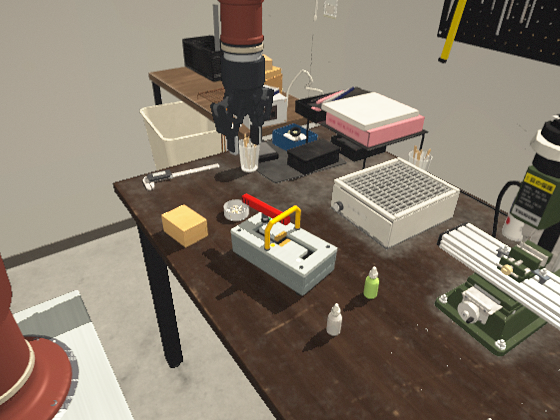

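The wrist view shows the bar from (271,185) to (271,327), which is the last notch (x≈15, mid y≈63 mm). In the scene view the bottles, tin and block are where they stood.

```bash
python3 -c "
from cell import bot
print(bot.job_done())"
```

```text
the job is handed in; nothing more can be done
None
```

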